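# Load a test tile into the hinged stencil jig

## Robot

A 6-joint arm with a two-finger parallel gripper is mounted at the origin on the work surface; the furniture and walls round the work are solid. World frame = base frame: x ahead of the robot, y to its left, z up, the work surface at z = 0. Lengths are in m, angles in rad, forces in N, time in s.
With the tool pointing down it reaches from about 0.375 to 0.9 m from the base axis. Payload 3.1 kg.
Tool frame: the origin (TCP) lies midway between the tips of the shut fingers; the grasp point (between the pads) lies robot.grip_depth behind it (robot.grip_depth is the distance from the TCP to the grasp point, in m); z points along the fingers, y is the line along which they close (so a half turn about z gives the same grasp; the last joint's range is limited). The gripper opens to 87 mm and grips with 3 to 60 N. Pads are 19 mm wide; open, the fingers measure 117 mm over their backs; the gripper's body (75 mm by 190 mm) begins 51 mm behind the grasp point.
Start: joints at [0.923, 0.527, 1.433, -0, 1.181, -0.178], TCP at [0.282, 0.558, 0.223] pointing down, gripper open.
Joint ranges: [-3.08, 3.08], [-0.75, 2.2], [0.22, 2.44], [-1.43, 4.57], [0, 2.65], [-2.85, 2.85]. Speed limits (rad/s): [2.79, 2.79, 3.14, 3.14, 3.14, 3.14].

## Interface

Orientations are given as a unit quaternion [x, y, z, w].
In Python, from rig import robot, optics, ticket gives the robot as it stands (robot), with the cameras (optics) and the job (ticket).
- The arm moves only by the tool nudge_tcp, called after "Call:" as name([rows], argument=value, ...), one row to a line, values as JSON. Schema: {"type":"object","properties":{"offsets":{"type":"array","items":{"type":"array","items":{"type":"number"},"minItems":4,"maxItems":4},"minItems":1,"maxItems":20},"finger_gap":{"type":"number"},"grip_n":{"type":"number"},"only":{"type":"string"},"quiet":{"type":"boolean"},"lines":{"type":"string"}},"required":["offsets"],"additionalProperties":false}. offsets is a list of rows, 1 to 20 of them, each of 4 numbers: dx, dy, dz in m, then a turn about the tool's z in rad; each row shifts and turns the commanded pose from where the row before left it, along the tool's axes as they then stand; what a row does not reach is not made up. A row lasts 1/12 s, in which the tool goes at most 0.0417 m and 0.125 rad, less where a joint would pass 70% of its speed; a pose out of reach is approached as far as the arm can. finger_gap is the finger opening in m, set as the call begins (left out keeps the last). The fingers move at their own pace and stop on an object; grip_n is the grip in N (left out, the last holds). Time passes only in rows, so rows that do not move let the fingers close. The tool returns the time, the measured TCP pose, the force, the opening and the grip force at its end. only (a regular expression) keeps the lines of the reply that match it, lines (a string "A,B") keeps lines A to B, and quiet returns only ok. Input that does not fit is refused with a message, and nothing moves.
- robot.get_obs(): the state, without advancing time (a new reading comes with each control period).
- optics.camera(name): name is "side" or "top" or "wrist"; returns a dict with "img" (480x640x3 uint8, red, green, blue), "fx", "fy", "cx", "cy" (pixels), "k1" (the pictures are not rectified: a ray, as slopes to the right and down, at radius r is drawn at 1 + k1 r^2 times it, then the intrinsics apply), "xyz" and "attitude" of the camera in the world. Camera axes: x right, y down, z forward; pixel columns grow to the right and rows downward; lengths in m; the calibration is good to about 2 mm. A picture is of the moment at which its call begins. There is no depth.
- ticket.hand_in(): hands the job in; it is judged then, once.
The state is a dict: "time": time; "q": joint angles; "joint_velocities": joint speeds; "joint_torque": joint torques, N m; "position": TCP position; "tool_rot": TCP orientation; "ft_force": force on the tool from outside, world axes, zero at the start; "moment": the same for the moment, N m; "grip_width": finger opening in m; "grip_force": force on a finger pad.
Only numpy, scipy, OpenCV 4.12 (cv2) and the standard library are available. Lean on these libraries where they do the work, as an engineer would, in place of code of your own. Each camera call takes 0.05 s, during which the arm holds its last target. There are 200 camera calls.

## Task

Load the stencil jig for the next print: swing the stencil frame up by its black pull bar and on past upright until it lies back against its rests and stays open on its own; then lay the rust-brown test tile flat on the white bed, up against all three register pins with its long side along the pair of pins; then lower the frame gently, without letting it drop, until it is fully shut over the tile. Leave the other two tiles, the jars, the mug and the vase where they stand.

Things in the scene. Friction and masses are not known exactly. Their poses are not given: they have to be found in the camera images.
- print_jig: Stencil-printing jig, fixed to the table: plywood board with a flat white bed 22 mm above the table, hinge clamps and two rests 91 mm high at its far end. Origin on the table under the middle of the shut frame; x points from the pull bar to the hinge, y along the hinge line (left seen from the bar), z up. The board spans x -105 to +150, y -105 to +105 mm.
- stencil_frame (a joint): Angle of the stencil frame about the hinge line, rad: 0 fully shut (flat, underside 9 mm above the bed), grows as the pull bar swings up and over towards the jig's x; stop at 1.95, against the rests. Let go below about 1.5 it falls shut, above about 1.65 it lies back by itself. Frame 150 x 180 mm of 15 mm aluminium tube round a thin brass stencil, 0.45 kg; 2 to 3 N lift it at the bar.
- pull_bar (a point): Middle of the black pull bar of the stencil frame: a round bar 14 mm thick and 104 mm long, parallel to the hinge line, held by two steel arms 94 mm apart, 37 mm in front of the frame's front edge. Moves with the frame; when shut it lies 56 mm above the table and 204 mm in front of the hinge line.
- frame_hinge (a point): Middle of the hinge line (parallel to the jig's y), fixed on the jig, 43 mm above the table, at x = 92 mm, y = 0 in the jig.
- register_spot (a point): Point on the bed, at x = -15 mm, y = 0 in the jig, 22 mm above the table, where the middle of the tile's underside lies when the tile touches all three pins, its 62 mm side along the jig's y. Axes as the jig's.
- pair_pins (a point): Point on the bed midway between the pair of register pins that stop the tile's long side, at x = 11.5 mm, y = 0 in the jig. The pins are steel discs 8 mm across, 4 mm proud of the bed, centred 20 mm to either side along the jig's y.
- end_pin (a point): Foot of the third register pin (same size), which stops the tile's -y end: at x = -29 mm, y = -35 mm in the jig. The bed is otherwise flat and clear.
- test_tile_3: Rust-brown glazed test tile, the one to load, 62 (its x) x 45 (its y) x 6.5 mm, with a bare clay strip at one end; origin in the middle of its underside. Lies flat on the table at one of three places. Either end may face the end pin.
- test_tile_1: Grey glazed test tile, same size and axes; stays where it is.
- test_tile_2: Blue glazed test tile, same size and axes; stays where it is.
- jar_ochre: Ochre paint jar with a black cap, 44 mm across, 62 mm high, origin under its middle; bystander.
- jar_cobalt: Dark blue paint jar with a black cap, 48 mm across, 58 mm high, origin under its middle; bystander.
- lidded_mug: White porcelain mug with a thin blue band under the rim, 80 mm across (108 mm with its handle), 73 mm high, origin under its middle; bystander.
- painted_vase: Round pinkish unfired vase, 118 mm across, 120 mm high, origin under its middle; bystander, fragile.
- pot_ring: Dark blue cloth-wound ring lying on the table, fixed, 95 mm across, 28 mm high; origin near its middle, 7 mm above the table.
- lamp_foot (a point): Foot of the desk lamp on the table's right edge, fixed: a 60 mm clamp with a post, 90 mm high; from its top the lamp's arm rises to the far right (the elbow is 0.38 m up, 0.2 m from the foot), the shade hangs over the tool chest.

How it is judged:
By the outcome, as a careful person would: the job done as asked, in the order asked, and still so for the second after the job is handed in, with the robot touching nothing.
It also fails if it takes over 70 s, if anything falls off the work surface, if the arm or the gripper's body presses on something with over 40 N, if the wrist force passes 120 N, or if a joint passes its speed limit or range.

## Working session

There is one attempt and no reset: what is moved stays moved. The work goes in short steps, Python scripts to look and compute and a tool call to move; the robot and the scene stay as the last step left them, time stands still between calls to the robot, and variables do not carry over. Pictures are saved under pics/ and viewed, at most 10 in all, crops included, and the job is handed in when it is done.

```bash
ls; mkdir -p pics
```

Run:
```python
from rig import robot, optics, ticket
import cv2
o=robot.get_obs();print({k:(v if isinstance(v,(int,float)) else [round(float(a),3) for a in v]) for k,v in o.items()},robot.grip_depth)
for n in("top","side"):
    c=optics.camera(n);cv2.imwrite(f"pics/{n}0.png",c["img"][:,:,::-1]);print(n,{k:v for k,v in c.items() if k!="img"})
```

```text
pics
rig.py
{'time': 0.0, 'q': [0.924, 0.528, 1.434, -0.0, 1.181, -0.178], 'joint_velocities': [0.001, 0.0, -0.0, -0.001, 0.002, -0.001], 'joint_torque': [-0.001, -44.004, -17.659, 0.063, 0.058, -0.0], 'position': [0.282, 0.557, 0.222], 'tool_rot': [0.232, 0.973, -0.001, -0.0], 'ft_force': [-0.301, -0.667, -0.031], 'moment': [0.02, -0.029, -0.003], 'grip_force': 0.0, 'grip_width': 0.08711485665560278} 0.0187
top {'fx': 518.72612274369, 'fy': 518.72612274369, 'cx': 325.9494798340054, 'cy': 234.57054080349613, 'k1': -0.051844267857631424, 'xyz': array([ 0.15910129, -0.03214613,  1.55742007]), 'attitude': array([ 0.7046087 , -0.70270812,  0.05874993, -0.07922325])}
side {'fx': 605.2405748752868, 'fy': 605.2405748752868, 'cx': 318.04360942291964, 'cy': 242.09013179187613, 'k1': -0.04139222308259519, 'xyz': array([-0.22516629,  1.07625352,  0.71631559]), 'attitude': array([-0.21892953,  0.82206084, -0.50439947,  0.14787497])}
```

View pics/top0.png

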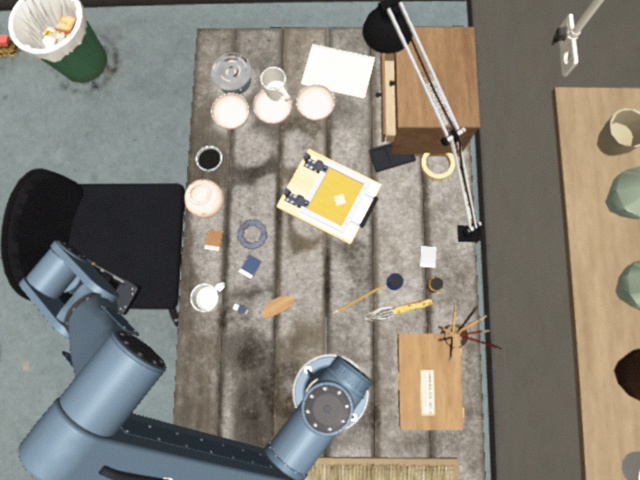

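View pics/side0.png

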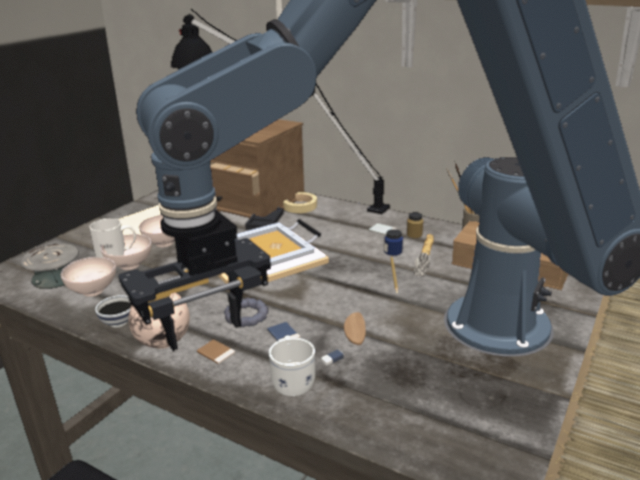

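The top view shows the jig at about (330,195), with its hinge clamps to the left at (313,162) and (296,200) and its pull bar to the right at about (372,208). The rust tile is at (214,240), the blue one at (250,267) and the grey one at (428,257). The side view confirms this layout.

Create h.py:
```python
import numpy as np,cv2
from scipy.spatial.transform import Rotation as R
from rig import robot, optics, ticket
def KD(c): return np.array([[c["fx"],0,c["cx"]],[0,c["fy"],c["cy"]],[0,0,1.]]),np.array([c["k1"],0,0,0,0.])
def world(c,uv,z):
    K,D=KD(c);n=cv2.undistortPoints(np.array(uv,float).reshape(-1,1,2),K,D)[:,0]
    d=R.from_quat(c["attitude"]).apply(np.c_[n,np.ones(len(n))])
    return c["xyz"]+d*((z-c["xyz"][2])/d[:,2])[:,None]
def pix(c,P):
    K,D=KD(c);Ri=R.from_quat(c["attitude"]).inv()
    return cv2.projectPoints(Ri.apply(np.array(P,float).reshape(-1,3)-c["xyz"]),np.zeros(3),np.zeros(3),K,D)[0][:,0]
def save(img,name,box=None,s=1):
    if box: img=img[box[1]:box[3],box[0]:box[2]]
    cv2.imwrite("pics/"+name,cv2.resize(img,None,fx=s,fy=s,interpolation=cv2.INTER_CUBIC)[:,:,::-1])
def T(jx,jy,yaw,p):  # jig to world
    p=np.array(p,float).reshape(-1,3);return R.from_euler('z',yaw).apply(p)+[jx,jy,0]
```

Run:
```python
from h import *
c=optics.camera("top");im=c["img"]
print(pix(c,[[0,0,0],[.5,0,0]]))
a=cv2.resize(im[140:250,265:395],None,fx=6,fy=6,interpolation=cv2.INTER_CUBIC)[:600]
save(a,"jig.png")
hsv=cv2.cvtColor(im,cv2.COLOR_RGB2HSV)
print(world(c,[[214,240],[250,267],[428,257],[330,195]],0.01).round(3))
print(im[225:255:2,200:228:3].tolist().__len__())
s=optics.camera("side")
b=cv2.resize(im[222:258,196:232],None,fx=8,fy=8,interpolation=cv2.INTER_CUBIC)
d=cv2.resize(s["img"][325:375,180:250],None,fx=7,fy=7,interpolation=cv2.INTER_CUBIC)
k=np.zeros((360,800,3),np.uint8);k[:288,:288]=b;k[:350,300:790]=d;save(k,"tile.png")
```

```text
[[329.89975658 392.67022355]
 [330.57196581 224.17984631]]
[[ 0.449  0.357  0.01 ]
 [ 0.366  0.243  0.01 ]
 [ 0.397 -0.294  0.01 ]
 [ 0.59   0.002  0.01 ]]
15
```

View pics/jig.png

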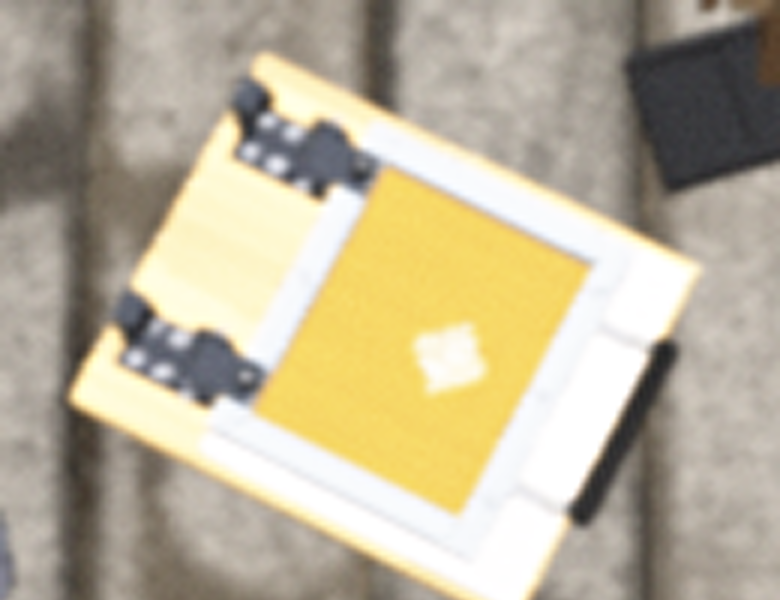

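View pics/tile.png

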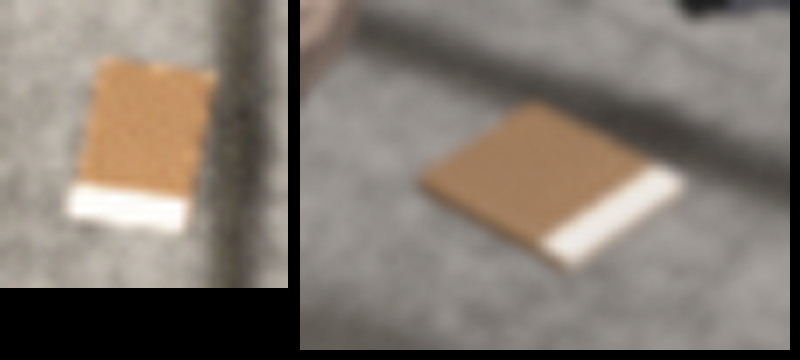

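The jig crop shows the board corners at (260,52), (72,398) and (700,265), the stencil opening corners, and the bar ends at (665,345) and (582,520). The tile crop shows clean corners in both views. Next I fit the poses.

Run:
```python
from h import *
from scipy.optimize import least_squares as LS
c=optics.camera("top");s=optics.camera("side")
Z=lambda p,o,k:(np.array(p,float)+.5)/k-.5+o
J=Z([(260,52),(72,398),(700,265),(382,170),(590,265),(460,515),(255,410),(668,342),(580,524)],[265,140],6)
M=np.array([[150,-105,20],[150,105,20],[-105,-105,20],[60,-75,40],[-60,-75,40],[-60,75,40],[60,75,40],[-112,-52,60],[-112,52,60]])/1e3
f=lambda p:(pix(c,T(*p,M))-J)
r=LS(lambda p:f(p).ravel(),[.6,0,1.1]);print("jig",r.x.round(4),f(r.x).round(1).tolist())
jx=r.x
tt=Z([(102,60),(215,73),(183,233),(68,215)],[196,222],8)
ts=Z([(238,100),(385,185),(272,270),(118,180)],[180,325],7)
print(world(c,tt,.0065).round(4).tolist(),world(s,ts,.0065).round(4).tolist())
B=np.array([[31,-22.5,6.5],[31,22.5,6.5],[-31,22.5,6.5],[-31,-22.5,6.5]])/1e3
# top order: far-left, far-right, near-right, near-left ; x axis = away from strip
Bt=B[[1,0,3,2]]
g=lambda p:pix(c,T(*p,Bt))-tt
r=LS(lambda p:g(p).ravel(),[.45,.357,-.1]);print("tile",r.x.round(4),g(r.x).round(1).tolist(), pix(s,T(*r.x,Bt)).round(1).tolist(), ts.round(1).tolist())
for n,p in dict(bar=[-.112,0,.056],hinge=[.092,0,.043],reg=[-.015,0,.022],pp=[.0115,0,.022],ep=[-.029,-.035,.022]).items(): print(n,T(*jx,p).round(4))
```

```text
jig [ 0.5776 -0.0142  1.0969] [[0.0, -0.1], [-0.6, 0.1], [-0.1, -0.1], [0.6, -1.3], [1.0, -0.0], [0.2, 1.3], [-1.1, 1.1], [0.5, -0.6], [-0.6, -0.6]]
[[0.4835, 0.3769, 0.0065], [0.4784, 0.3327, 0.0065], [0.416, 0.3422, 0.0065], [0.4229, 0.3871, 0.0065]] [[0.4752, 0.3347, 0.0065], [0.4135, 0.3461, 0.0065], [0.417, 0.3913, 0.0065], [0.4804, 0.3808, 0.0065]]
tile [ 0.4502  0.3597 -0.1508] [[-0.1, -0.2], [-0.1, 0.3], [0.0, -0.1], [0.1, -0.0]] [[196.1, 348.8], [213.3, 338.1], [234.7, 349.5], [217.6, 360.8]] [[213.6, 338.9], [234.6, 351.0], [218.4, 363.1], [196.4, 350.3]]
bar [[ 0.5265 -0.1138  0.056 ]]
hinge [[0.6196 0.0677 0.043 ]]
reg [[ 0.5708 -0.0275  0.022 ]]
pp [[ 0.5829 -0.0039  0.022 ]]
ep [[ 0.5955 -0.0559  0.022 ]]
```

The jig fit gives yaw 1.097 with sub-pixel board residuals, and the tile agrees in both views to 2-4 mm. The tool's x/y axes already lie along the jig's y/x. Now I go above the bar.

Call:
nudge_tcp([
  [-0.0261, -0.0244, 0, 0],
  [-0.0261, -0.0244, 0, 0],
  [-0.0261, -0.0244, 0, 0],
  [-0.0261, -0.0244, 0, 0],
  [-0.0261, -0.0244, 0, 0],
  [-0.0261, -0.0244, 0, 0],
  [-0.0261, -0.0244, 0, 0],
  [-0.0261, -0.0244, 0, 0],
  [-0.0261, -0.0244, 0, 0],
  [-0.0261, -0.0244, 0, 0],
  [-0.0261, -0.0244, 0, 0],
  [-0.0261, -0.0244, 0, 0],
  [-0.0261, -0.0244, 0, 0],
  [-0.0261, -0.0244, 0, 0],
  [-0.0261, -0.0244, 0, 0],
  [-0.0261, -0.0244, 0, 0],
  [-0.0261, -0.0244, 0, 0],
  [-0.0261, -0.0244, 0, 0],
  [-0.0261, -0.0244, 0, 0],
  [-0.0261, -0.0244, 0, 0],
], finger_gap=0.03)

```text
time: 1.97
position: [0.5279, -0.1155, 0.2227]
tool_rot: [0.232, 0.973, 0.0, 0.0]
ft_force: [0.1, -0.7, -0.3]
grip_width: 0.0304
grip_force: 0.0
```

Add to h.py:
```python
def tool(P,yaw=None):
    o=robot.get_obs();r=R.from_quat(o["tool_rot"]);y=r.as_matrix()[:,1];a=np.arctan2(y[1],y[0])
    print("pos",np.round(o["position"],4),"yawY",round(a,4),"d tool",r.inv().apply(np.array(P)-o["position"]).round(4))
    # positive turn about tool z (down) reduces yaw
    if yaw is not None: print("turn",round((a-yaw+np.pi/2)%np.pi-np.pi/2,4))
```

Run:
```python
from h import *
w=optics.camera("wrist");print({k:v for k,v in w.items() if k!="img"})
save(w["img"],"w1.png")
tool([.5265,-.1138,.039],1.0969)
J=(.5776,-.0142,1.0969)
print(pix(w,T(*J,[[-.112,-.052,.056],[-.112,.052,.056],[-.105,.105,.02],[-.105,-.105,.02]])))
```

```text
{'fx': 339.9529372512167, 'fy': 339.9529372512167, 'cx': 320.49329503512917, 'cy': 248.2175282336329, 'k1': 0.010774410149687112, 'xyz': array([ 0.46095239, -0.08097037,  0.38524907]), 'attitude': array([0.84410929, 0.51803294, 0.07295272, 0.11747033])}
pos [ 0.5321 -0.1227  0.2231] yawY 1.0987 d tool [0.0106 0.0061 0.184 ]
turn 0.0018
[[320.14810032 277.61548955]
 [320.57510654 174.73714033]
 [327.69440793 118.55114759]
 [325.90710551 308.97285045]]
```

View pics/w1.png

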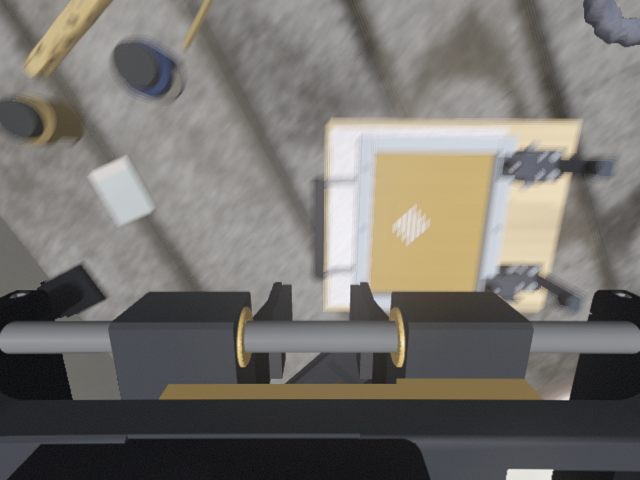

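The wrist picture shows the bar as a dark strip at column 321, rows 178 to 277. The prediction was column 320, rows 175 to 277, and the board corners match to 2 px, so the jig pose is good. Now I lower over the bar.

Call:
nudge_tcp([
  [0.0106, 0.0061, 0.02, 0.002],
  [0, 0, 0.03, 0],
  [0, 0, 0.03, 0],
  [0, 0, 0.02, 0],
  [0, 0, 0, 0],
  [0, 0, 0, 0],
])

```text
time: 2.52
position: [0.5203, -0.103, 0.1219]
tool_rot: [0.233, 0.972, 0.0, -0.001]
ft_force: [0.3, -0.3, 0.4]
grip_width: 0.0303
grip_force: 0.0
```

Run:
```python
from h import *
tool([.5265,-.1138,.039],1.0969)
```

```text
pos [ 0.5203 -0.103   0.1219] yawY 1.1001 d tool [-0.0107 -0.0068  0.0829]
turn 0.0032
```

Call:
nudge_tcp([
  [-0.0107, -0.0068, 0.02, 0.003],
  [0, 0, 0.02, 0],
  [0, 0, 0.015, 0],
  [0, 0, 0.012, 0],
  [0, 0, 0.01, 0],
  [0, 0, 0.006, 0],
  [0, 0, 0, 0],
  [0, 0, 0, 0],
  [0, 0, 0, 0],
])

```text
time: 3.27
position: [0.5281, -0.1146, 0.0405]
tool_rot: [0.235, 0.972, -0.0, 0.001]
ft_force: [0.2, 0.7, 0.2]
grip_width: 0.0301
grip_force: 0.0
```

Run:
```python
from h import *
tool([.5265,-.1138,.039],1.0969)
```

```text
pos [ 0.5281 -0.1146  0.0405] yawY 1.0971 d tool [ 0.0018 -0.      0.0015]
turn 0.0002
```

Call:
nudge_tcp([
  [0, 0, 0.0015, 0],
  [0, 0, 0, 0],
  [0, 0, 0, 0],
  [0, 0, 0, 0],
  [0, 0, 0, 0],
  [0, 0, 0, 0],
], finger_gap=0.0, grip_n=15)

```text
time: 3.77
position: [0.5278, -0.1136, 0.0383]
tool_rot: [0.235, 0.972, 0.0, 0.0]
ft_force: [2.0, 4.1, 1.5]
grip_width: 0.0136
grip_force: 15.0
```

Run:
```python
import numpy as np
h=np.array([.092,.043]);p=np.array([-.112,.056])-h
r=np.hypot(*p);a0=np.arctan2(p[1],p[0])
for n,t in ((12,np.linspace(0,1.0,13)),(12,np.linspace(1.0,1.95,13))):
    d=np.diff(np.c_[r*np.cos(a0-t),-r*np.sin(a0-t)],axis=0)
    print(d.round(4).tolist(),d.sum(0))
```

```text
[[0.0018, -0.0169], [0.0032, -0.0167], [0.0046, -0.0164], [0.0059, -0.016], [0.0072, -0.0154], [0.0085, -0.0148], [0.0097, -0.014], [0.0108, -0.0131], [0.0119, -0.0122], [0.0129, -0.0112], [0.0137, -0.0101], [0.0145, -0.0089]] [ 0.10471745 -0.16568401]
[[0.0144, -0.0073], [0.015, -0.0061], [0.0154, -0.0049], [0.0158, -0.0037], [0.016, -0.0024], [0.0161, -0.0012], [0.0162, 0.0001], [0.0161, 0.0014], [0.016, 0.0027], [0.0157, 0.0039], [0.0153, 0.0052], [0.0149, 0.0063]] [ 0.18687591 -0.00601142]
```

Call:
nudge_tcp([
  [0, 0.0018, -0.0169, 0],
  [0, 0.0032, -0.0167, 0],
  [0, 0.0046, -0.0164, 0],
  [0, 0.0059, -0.016, 0],
  [0, 0.0072, -0.0154, 0],
  [0, 0.0085, -0.0148, 0],
  [0, 0.0097, -0.014, 0],
  [0, 0.0108, -0.0131, 0],
  [0, 0.0119, -0.0122, 0],
  [0, 0.0129, -0.0112, 0],
  [0, 0.0137, -0.0101, 0],
  [0, 0.0145, -0.0089, 0],
  [0, 0, 0, 0],
  [0, 0, 0, 0],
  [0, 0, 0, 0],
])

```text
time: 5.02
position: [0.5743, -0.0238, 0.2057]
tool_rot: [0.234, 0.972, -0.003, 0.0]
ft_force: [-3.9, -5.6, 10.0]
grip_width: 0.0136
grip_force: 15.0
```

Run:
```python
from h import *
J=(.5776,-.0142,1.0969)
o=robot.get_obs();g=o["position"]+[0,0,robot.grip_depth]
j=R.from_euler('z',-J[2]).apply(g-[J[0],J[1],0]);d=j-[.092,0,.043];print(j.round(4),"r",np.hypot(d[0],d[2]).round(4),"theta",np.arctan2(.013,-.204)-np.arctan2(d[2],d[0]))
```

```text
[-0.0101 -0.0015  0.2244] r 0.2082 theta 0.9946459128842133
```

Call:
nudge_tcp([
  [0, 0.0144, -0.0083, 0],
  [0, 0.015, -0.0071, 0],
  [0, 0.0154, -0.0049, 0],
  [0, 0.0158, -0.0037, 0],
  [0, 0.016, -0.0024, 0],
  [0, 0.0161, -0.0012, 0],
  [0, 0.0162, 0.0001, 0],
  [0, 0.0161, 0.0014, 0],
  [0, 0.016, 0.0027, 0],
  [0, 0.0157, 0.0039, 0],
  [0, 0.0153, 0.0052, 0],
  [0, 0.007, 0.003, 0],
  [0, 0, 0, 0],
  [0, 0, 0, 0],
  [0, 0, 0, 0],
])

```text
time: 6.27
position: [0.658, 0.139, 0.2147]
tool_rot: [0.235, 0.972, 0.001, 0.001]
ft_force: [5.0, -1.3, -0.0]
grip_width: 0.0133
grip_force: 15.0
```

Add to h.py:
```python
J=(.5776,-.0142,1.0969)
def theta():
    o=robot.get_obs();g=o["position"]+[0,0,robot.grip_depth]
    j=R.from_euler('z',-J[2]).apply(g-[J[0],J[1],0]);d=j-[.092,0,.043];print(j.round(4),"r",np.hypot(d[0],d[2]).round(4),"theta",np.arctan2(.013,-.204)-np.arctan2(d[2],d[0]))
```

```bash
python3 -c "
from h import *
theta()"
```

```text
[ 0.173  -0.0016  0.2334] r 0.2069 theta 1.909451780086413
```

Call:
nudge_tcp([
  [0, 0, 0, 0],
  [0, 0, 0, 0],
  [0, 0, 0, 0],
  [0, 0, 0, 0],
  [0, 0.003, 0, 0],
  [0, 0.003, 0, 0],
  [0, 0, -0.01, 0],
  [0, 0, -0.02, 0],
  [0, 0, -0.03, 0],
  [0, 0, 0, 0],
  [0, 0, 0, 0],
], finger_gap=0.045)

```text
time: 7.18
position: [0.661, 0.1437, 0.2783]
tool_rot: [0.235, 0.972, 0.001, 0.003]
ft_force: [0.2, -0.7, 0.7]
grip_width: 0.0452
grip_force: 0.0
```

Run:
```python
from h import *
s=optics.camera("side");c=optics.camera("top")
k=np.zeros((480,800,3),np.uint8)
k[:,:400]=cv2.resize(s["img"][130:370,150:350],(400,480));k[:,400:]=cv2.resize(c["img"][120:270,250:375],(400,480));save(k,"open.png")
theta()
```

```text
[ 0.1775 -0.0004  0.2937] r 0.2649 theta 1.8356798419096458
```

View pics/open.png

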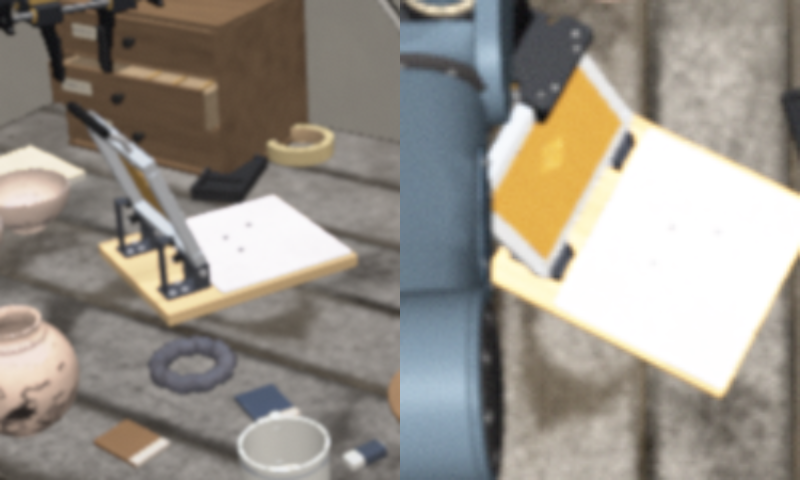

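The frame lies back at its stop, and the bed's three pins show at crop (225,238), (248,225) and (241,250). Next I go over the rust tile.

Call:
nudge_tcp([
  [0.0359, 0.0123, 0, 0],
  [0.0359, 0.0123, 0, 0],
  [0.0359, 0.0123, 0, 0],
  [0.0359, 0.0123, 0, 0],
  [0.0359, 0.0123, 0, 0],
  [0.0359, 0.0123, 0, 0],
  [0.0359, 0.0123, 0, 0],
  [0.0359, 0.0123, 0, 0],
  [0, 0, 0.02, -0.081],
  [0, 0, 0.02, -0.081],
  [0, 0, 0.02, -0.081],
  [0, 0, 0.02, -0.081],
  [0, 0, 0, 0],
  [0, 0, 0, 0],
  [0, 0, 0, 0],
  [0, 0, 0, 0],
], finger_gap=0.06)

```text
time: 8.62
position: [0.4496, 0.3624, 0.1961]
tool_rot: [0.076, 0.997, 0.001, 0.001]
ft_force: [0.8, 0.2, -0.5]
grip_width: 0.0596
grip_force: 0.0
```

Run:
```python
from h import *
s=optics.camera("side");w=optics.camera("wrist")
for n,c in(("side",s),("wrist",w)):
    print(n,pix(c,T(.4485,.361,-.1508,np.array([[31,-22.5,6.5],[31,22.5,6.5],[-31,22.5,6.5],[-31,-22.5,6.5]])/1e3)).round(1).tolist())
print("pins side",pix(s,T(*J,[[.0115,.02,.026],[.0115,-.02,.026],[-.029,-.035,.026]])).round(1).tolist())
k=np.zeros((600,800,3),np.uint8)
k[:300,:400]=cv2.resize(s["img"][225:270,240:300],(400,300),interpolation=cv2.INTER_CUBIC)
k[:480,400:]=w["img"][:480,120:520];save(k,"w2.png")
tool([.4485,.361,.02],1.42)
```

```text
side [[213.5, 338.6], [196.3, 349.4], [217.8, 361.5], [235.0, 350.1]]
wrist [[297.1, 252.1], [338.7, 252.0], [339.5, 194.4], [295.9, 194.4]]
pins side [[269.8, 253.1], [262.3, 247.0], [273.6, 240.8]]
pos [0.4496 0.3624 0.1963] yawY 1.4201 d tool [ 0.0012 -0.0018  0.1763]
turn 0.0001
```

View pics/w2.png

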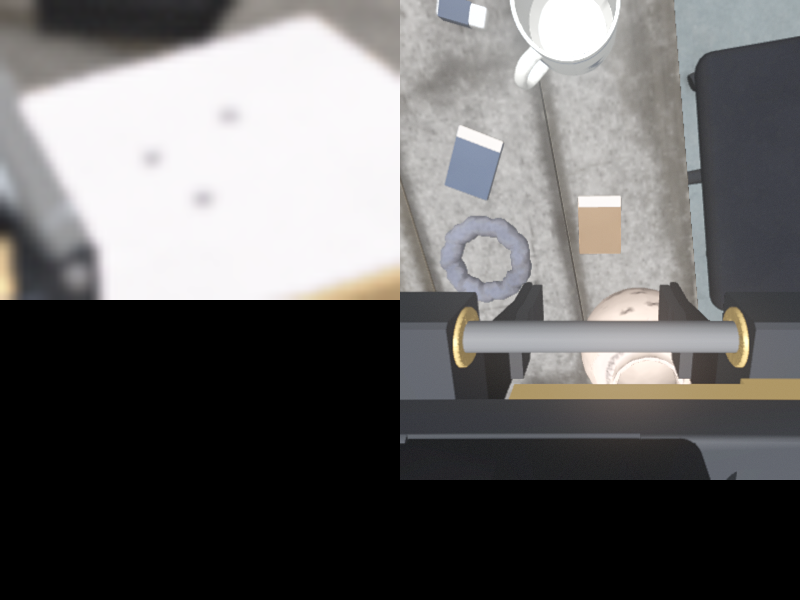

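The wrist view shows the tile at columns 298-341, rows 196-254. That is within 2 px of the prediction, so it lies right under the tool at about (0.450, 0.3625). The pins match the jig pose apart from the side camera's common bias. I check the vase clearance before going down.

Run:
```python
from h import *
c=optics.camera("top")
for z in(.06,.12):print(z,world(c,[[204,197],[204,214],[204,179],[185,197],[224,197]],z).round(3).tolist())
```

```text
0.06 [[0.571, 0.381, 0.06], [0.518, 0.378, 0.06], [0.628, 0.384, 0.06], [0.571, 0.439, 0.06], [0.571, 0.32, 0.06]]
0.12 [[0.555, 0.364, 0.12], [0.504, 0.362, 0.12], [0.609, 0.367, 0.12], [0.555, 0.42, 0.12], [0.554, 0.306, 0.12]]
```

Call:
nudge_tcp([
  [0, 0, 0.035, 0],
  [0, 0, 0.035, 0],
  [0, 0, 0.035, 0],
  [0, 0, 0.03, 0],
  [0, 0, 0.025, 0],
  [0, 0, 0.015, 0],
  [0, 0, 0.01, 0],
  [0, 0, 0.005, 0],
  [0, 0, 0, 0],
  [0, 0, 0, 0],
  [0, 0, 0, 0],
])

```text
time: 9.68
position: [0.4498, 0.3626, 0.0064]
tool_rot: [0.075, 0.997, 0.001, 0.001]
ft_force: [-0.5, 0.3, -0.7]
grip_width: 0.0602
grip_force: 0.0
```

```bash
python3 -c "
from h import *
tool([.4503,.3625,.002],1.4216)"
```

```text
pos [0.4498 0.3626 0.0064] yawY 1.421 d tool [-0.0005 -0.      0.0044]
turn -0.0006
```

Call:
nudge_tcp([
  [0, 0, 0.004, 0],
  [0, 0, 0, 0],
  [0, 0, 0, 0],
])

```text
time: 9.93
position: [0.4489, 0.3622, 0.0014]
tool_rot: [0.075, 0.997, 0.0, 0.0]
ft_force: [0.2, 0.0, 0.8]
grip_width: 0.0603
grip_force: 0.0
```

Call:
nudge_tcp([
  [0, 0, 0, 0],
  [0, 0, 0, 0],
  [0, 0, 0, 0],
  [0, 0, 0, 0],
  [0, 0, 0, 0],
  [0, 0, 0, 0],
  [0, 0, -0.01, 0],
  [0, 0, -0.02, 0],
  [0, 0, -0.03, 0],
  [0, 0, 0, 0],
  [0, 0, 0, 0],
], finger_gap=0, grip_n=15)

```text
time: 10.85
position: [0.4501, 0.3628, 0.0633]
tool_rot: [0.075, 0.997, 0.001, 0.002]
ft_force: [0.1, 0.1, -0.6]
grip_width: 0.0449
grip_force: 15.0
```

```bash
python3 - <<'E'
from h import *
# pre-place point: tile middle 5 mm short of both pin contacts
p=T(*J,[-.015-.005,.005,.06])[0]
tool(p,1.0969)
w=optics.camera("wrist");save(w["img"][150:400,200:460],"w3.png",None,2)
E
```

```text
pos [0.4501 0.3628 0.0633] yawY 1.4211 d tool [-0.1711 -0.3712  0.0029]
turn 0.3242
```

View pics/w3.png

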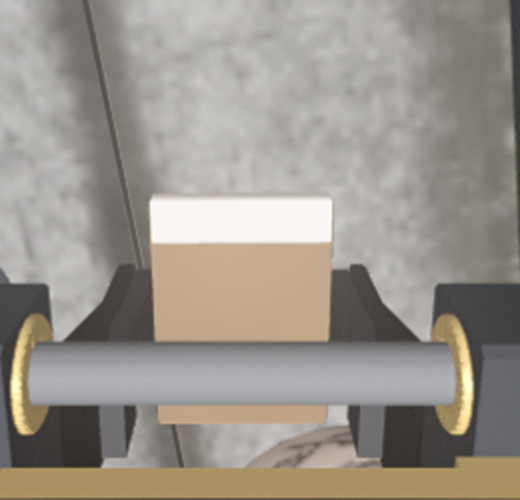

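The tile is gripped square across its 45 mm (opening 44.9 mm), with the clay strip at the tool's +x end. I carry it around the open frame to the bed.

Call:
nudge_tcp([
  [0, 0, -0.015, 0.081],
  [0, 0, -0.015, 0.081],
  [0, 0, -0.015, 0.081],
  [0, 0, -0.015, 0.081],
  [-0.0119, -0.0346, 0, 0],
  [-0.0119, -0.0346, 0, 0],
  [-0.0119, -0.0346, 0, 0],
  [-0.0119, -0.0346, 0, 0],
  [-0.0119, -0.0346, 0, 0],
  [-0.0119, -0.0346, 0, 0],
  [-0.0119, -0.0346, 0, 0],
  [-0.0119, -0.0346, 0, 0],
  [-0.037, -0.004, 0, 0],
  [-0.037, -0.004, 0, 0],
  [-0.037, -0.004, 0, 0],
  [-0.037, -0.004, 0, 0],
  [-0.037, -0.004, 0, 0],
  [0, 0, 0, 0],
  [0, 0, 0, 0],
  [0, 0, 0, 0],
])

```text
time: 12.57
position: [0.5608, -0.0294, 0.1197]
tool_rot: [0.235, 0.972, 0.0, -0.002]
ft_force: [-1.2, 0.7, -0.1]
grip_width: 0.0443
grip_force: 15.0
```

Run:
```python
from h import *
tool(T(*J,[-.020,.006,.030])[0],J[2])
w=optics.camera("wrist");o=robot.get_obs()
P=o["position"]-[0,0,.0014]
t=T(P[0],P[1],J[2],np.array([[22.5,31,6.5],[22.5,-31,6.5],[-22.5,-31,6.5],[-22.5,31,6.5]])/1e3)+[0,0,P[2]]
print("tile pred",pix(w,t).round(1).tolist());print("pins",pix(w,T(*J,[[.0115,.02,.026],[.0115,-.02,.026],[-.029,-.035,.026]])).round(1).tolist())
save(w["img"],"w4.png",(180,60,480,380),1.8)
```

```text
pos [ 0.5608 -0.0294  0.1197] yawY 1.0966 d tool [-0.0024  0.0013  0.0897]
turn -0.0003
tile pred [[366.3, 245.8], [362.2, 358.9], [277.1, 359.0], [272.6, 245.9]]
pins [[361.6, 236.8], [360.1, 284.9], [310.1, 302.0]]
```

View pics/w4.png

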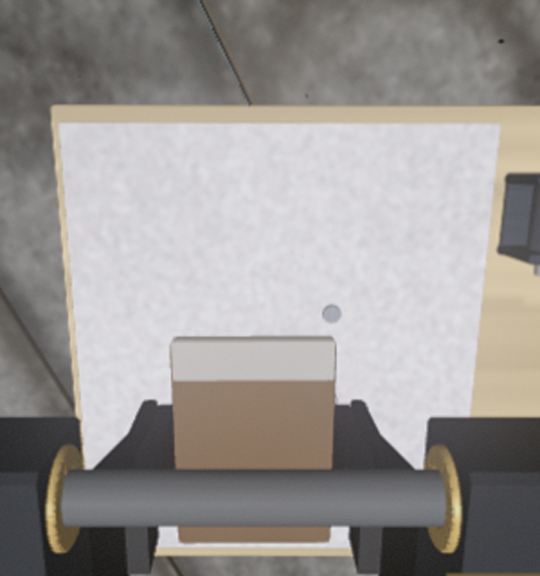

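One pair pin shows at crop (331,313), about 2 mm towards jig +x/+y of the prediction. The tile sits in the fingers as modelled, to 1 mm. I lower it short of the pins.

Call:
nudge_tcp([
  [-0.001, 0.001, 0.025, 0],
  [0, 0, 0.025, 0],
  [0, 0, 0.02, 0],
  [0, 0, 0.01, 0],
  [0, 0, 0.008, 0],
  [0, 0, 0.003, 0],
  [0, 0, 0, 0],
  [0, 0, 0, 0],
  [0, 0, 0, 0],
])

```text
time: 13.37
position: [0.5648, -0.0296, 0.0311]
tool_rot: [0.235, 0.972, -0.0, 0.001]
ft_force: [-0.2, -0.7, -0.9]
grip_width: 0.0445
grip_force: 15.0
```

```bash
python3 -c "
from h import *
tool(T(*J,[-.02,.006,.0235])[0],J[2])"
```

```text
pos [ 0.5648 -0.0296  0.0311] yawY 1.0971 d tool [ 0.0016 -0.0005  0.0076]
turn 0.0002
```

Call:
nudge_tcp([
  [0.0015, 0, 0.004, 0],
  [0, 0, 0.002, 0],
  [0, 0, 0.001, 0],
  [0, 0, 0, 0],
  [0, 0, 0, 0],
  [0, 0, 0, 0],
])

```text
time: 13.87
position: [0.5628, -0.0288, 0.0231]
tool_rot: [0.235, 0.972, -0.0, 0.0]
ft_force: [0.1, -0.4, 0.8]
grip_width: 0.0449
grip_force: 15.0
```

```bash
python3 -c "
from h import *
tool(T(*J,[-.02,.006,.0235])[0],J[2])"
```

```text
pos [ 0.5628 -0.0288  0.0231] yawY 1.097 d tool [-0.0005 -0.0002 -0.0004]
turn 0.0001
```

Call:
nudge_tcp([
  [0, 0.002, 0, 0],
  [0, 0.002, 0, 0],
  [0, 0, 0, 0],
  [0, 0, 0, 0],
  [0, 0, 0, 0],
])

```text
time: 14.28
position: [0.5648, -0.025, 0.0231]
tool_rot: [0.235, 0.972, 0.0, 0.0]
ft_force: [0.6, -0.0, 0.3]
grip_width: 0.0444
grip_force: 15.0
```

Call:
nudge_tcp([
  [0, 0.002, 0, 0],
  [0, 0, 0, 0],
  [0, 0, 0, 0],
  [0, 0, 0, 0],
])

```text
time: 14.62
position: [0.5654, -0.0237, 0.0231]
tool_rot: [0.235, 0.972, -0.0, -0.0]
ft_force: [-0.6, -2.2, 1.0]
grip_width: 0.0442
grip_force: 15.0
```

Call:
nudge_tcp([
  [0, 0.0015, 0, 0],
  [0, 0, 0, 0],
  [0, 0, 0, 0],
  [0, 0, 0, 0],
])

```text
time: 14.95
position: [0.5655, -0.0234, 0.0231]
tool_rot: [0.234, 0.972, -0.001, -0.001]
ft_force: [-2.4, -6.0, 1.3]
grip_width: 0.0447
grip_force: 15.0
```

```bash
python3 -c "
from h import *
tool(T(*J,[-.015,0,.0235])[0],J[2])"
```

```text
pos [ 0.5655 -0.0234  0.0231] yawY 1.0976 d tool [-0.0066 -0.0013 -0.0004]
turn 0.0007
```

Contact with the pair of pins is felt at about 6 N, 1.3 mm beyond nominal, as the wrist view suggested. Next I slide to the end pin.

Call:
nudge_tcp([
  [-0.0015, 0, 0, 0],
  [-0.0015, 0, 0, 0],
  [0, 0, 0, 0],
  [0, 0, 0, 0],
  [0, 0, 0, 0],
])

```text
time: 15.37
position: [0.5656, -0.0235, 0.0231]
tool_rot: [0.234, 0.972, -0.001, -0.003]
ft_force: [-5.9, -4.9, 5.5]
grip_width: 0.0445
grip_force: 15.0
```

Call:
nudge_tcp([
  [-0.0015, 0, 0, 0],
  [0, 0, 0, 0],
  [0, 0, 0, 0],
  [0, 0, 0, 0],
])

```text
time: 15.7
position: [0.5656, -0.0236, 0.0231]
tool_rot: [0.234, 0.972, -0.0, -0.005]
ft_force: [-7.4, -2.5, 8.0]
grip_width: 0.0449
grip_force: 15.0
```

Call:
nudge_tcp([
  [-0.0015, 0, 0, 0],
  [0, 0, 0, 0],
  [0, 0, 0, 0],
  [0, 0, 0, 0],
])

```text
time: 16.03
position: [0.5658, -0.0237, 0.023]
tool_rot: [0.234, 0.972, -0.0, -0.006]
ft_force: [-8.7, -1.6, 9.2]
grip_width: 0.0449
grip_force: 15.0
```

```bash
python3 -c "
from h import *
tool(T(*J,[-.015,0,.0235])[0],J[2]);o=robot.get_obs();print(R.from_quat(o['tool_rot']).inv().apply(o['ft_force']))"
```

```text
pos [ 0.5658 -0.0237  0.023 ] yawY 1.0977 d tool [-0.0062 -0.0011 -0.0006]
turn 0.0008
[ 7.14399601 -5.40756929 -9.07480483]
```

Something resists 3 mm before the expected stop, with both tilt and downforce, so tip or bed friction is likely. I release, lift and measure the tile numerically.

Call:
nudge_tcp([
  [0.004, -0.001, 0, 0],
  [0, 0, 0, 0],
  [0, 0, 0, 0],
])

```text
time: 16.28
position: [0.5654, -0.0236, 0.023]
tool_rot: [0.235, 0.972, -0.0, -0.002]
ft_force: [-5.2, -3.1, 4.9]
grip_width: 0.0444
grip_force: 15.1
```

Call:
nudge_tcp([
  [0, 0, 0, 0],
  [0, 0, 0, 0],
  [0, 0, 0, 0],
  [0, 0, -0.005, 0],
  [0, 0, -0.02, 0],
  [0, 0, -0.04, 0],
  [-0.03, 0, -0.03, 0],
  [-0.035, 0, -0.02, 0],
  [-0.035, 0, 0, 0],
  [-0.02, 0, 0, 0],
  [0, 0, 0, 0],
  [0, 0, 0, 0],
  [0, 0, 0, 0],
], finger_gap=0.056)

```text
time: 17.37
position: [0.6724, -0.0776, 0.1369]
tool_rot: [0.235, 0.972, 0.0, -0.001]
ft_force: [-0.8, 0.2, -0.3]
grip_width: 0.0562
grip_force: 0.0
```

Create seg.py:
```python
from h import *
import sys
w=optics.camera("wrist");c=optics.camera("top");s=optics.camera("side")
for n,k in(("wrist",w),("top",c),("side",s)):
    hsv=cv2.cvtColor(k["img"],cv2.COLOR_RGB2HSV);b=pix(k,T(*J,[-.015,0,.0285]))[0].astype(int)
    m=cv2.inRange(hsv,(5,70,60),(18,255,255));x0,y0=np.maximum(b-60,0);q=np.zeros_like(m);q[y0:b[1]+60,x0:b[0]+60]=m[y0:b[1]+60,x0:b[0]+60]
    _,l,st,ce=cv2.connectedComponentsWithStats(q)
    for i in range(1,len(st)):
        if st[i,4]<60: continue
        p=np.argwhere(l==i)[:,::-1].astype(float)
        g=world(k,p,.0285);g=R.from_euler('z',-J[2]).apply(g-[J[0],J[1],0])
        r=cv2.minAreaRect((g[:,:2]*1e3).astype(np.float32));print(n,"px",p.mean(0).round(),st[i,4],"jig mm",np.round(r[0],1),np.round(r[1],1),round(r[2],1),"ext",(g[:,:2].min(0)*1e3).round(1),(g[:,:2].max(0)*1e3).round(1))
    g=cv2.cvtColor(k["img"],cv2.COLOR_RGB2GRAY);print(n,"pins",pix(k,T(*J,[[.0115,.02,.026],[.0115,-.02,.026],[-.029,-.035,.026]])).round(1).tolist())
np.save("w.npy",w["img"])
```

```bash
python3 seg.py; python3 -c "
from h import *
tool([0,0,0]);theta()"
```

```text
wrist pins [[353.2, 68.5], [351.8, 127.0], [298.8, 147.7]]
top px [395. 145.] 80 jig mm [ -83.5 -228. ] [34.3 46. ] 27.0 ext [-108.3 -256.3] [ -57.8 -209.2]
top pins [[328.8, 201.5], [334.8, 190.3], [348.8, 191.8]]
side px [258. 198.] 1991 jig mm [-119.1 -295.4] [230.1 310.6] 54.4 ext [-286.5 -479.4] [ -12.4 -187.6]
side px [222. 223.] 104 jig mm [  39.8 -204.5] [158.3  15.6] 78.5 ext [  22.2 -282.4] [  52.8 -126.1]
side px [275. 247.] 116 jig mm [-11.7   1.8] [39.3 40.8] 0.4 ext [-31.5 -18.7] [ 7.9 22.2]
side px [233. 269.] 73 jig mm [124.6  35.7] [ 57.  128.4] 6.8 ext [ 89.1 -28.4] [147.2  98.3]
side px [272. 275.] 666 jig mm [ 56.6 126.8] [124.6 269.6] 67.4 ext [-91.2  17.6] [167.9 150.2]
side pins [[269.8, 253.1], [262.3, 247.0], [273.6, 240.8]]
pos [ 0.6724 -0.0774  0.1371] yawY 1.0976 d tool [ 0.6335 -0.2375  0.1385]
[-0.013  -0.1132  0.1558] r 0.1541 theta 0.7576521528496589
```

Create seg2.py:
```python
from h import *
w=optics.camera("wrist");im=w["img"];hsv=cv2.cvtColor(im,cv2.COLOR_RGB2HSV);g=cv2.cvtColor(im,cv2.COLOR_RGB2GRAY)
b=pix(w,T(*J,[-.015,0,.0285]))[0].astype(int)
y0=max(b[1]-90,0);x0=b[0]-90;sub=np.s_[y0:b[1]+75,x0:b[0]+90]
tojig=lambda p,z:(R.from_euler('z',-J[2]).apply(world(w,p,z)-[J[0],J[1],0])[:,:2]*1e3)
print("at tile",im[b[1],b[0]],hsv[b[1],b[0]],b)
for nm,m,z in(("tile",cv2.inRange(hsv,(3,45,30),(25,160,235)),.0285),("dark",(cv2.GaussianBlur(g,(0,0),12).astype(int)-g>18).astype(np.uint8)*255,.026)):
    _,l,st,ce=cv2.connectedComponentsWithStats(m[sub])
    for i in range(1,len(st)):
        if st[i,4]<25: continue
        p=np.argwhere(l==i)[:,::-1]+[x0,y0]
        r=cv2.minAreaRect(tojig(p,z).astype(np.float32))
        print(nm,st[i,4],(st[i,:2]+[x0,y0]).tolist(),"jig mm",np.round(r[0],1),np.round(r[1],1),round(r[2],1))
print("pins pred",pix(w,T(*J,[[.0115,.02,.026],[.0115,-.02,.026],[-.029,-.035,.026]])).round(1).tolist())
```

```bash
python3 seg2.py
```

```text
at tile [144 125 110] [ 13  60 144] [316  97]
tile 4419 [289, 59] jig mm [-13.3   0.3] [43.8 50.7] 0.0
dark 2378 [288, 44] jig mm [-9.6  5.4] [52.3 60.7] 0.1
dark 74 [297, 141] jig mm [-26.8 -33.4] [6.6 6.9] 88.9
pins pred [[353.1, 68.6], [351.7, 127.1], [298.7, 147.7]]
```

The wrist segmentation puts the tile at yaw 0 against the pair pins, its -y end at about -25.4 mm. The end pin's edge is at -29.4 mm, so a 4 mm gap remains. I close the fingers and push the tile's +y end, in line with the end pin.

Call:
nudge_tcp([
  [0.0334, -0.0028, 0, 0],
  [0.0334, -0.0028, 0, 0],
  [0.0334, -0.0028, 0, 0],
  [0.0334, -0.0028, 0, 0],
  [0.0334, -0.0028, 0, 0],
  [0, 0, 0.03, 0],
  [0, 0, 0.03, 0],
  [0, 0, 0.02, 0],
  [0, 0, 0.012, 0],
  [0, 0, 0, 0],
  [0, 0, 0, 0],
  [0, 0, 0, 0],
], finger_gap=0)

```text
time: 18.57
position: [0.5192, -0.0146, 0.0463]
tool_rot: [0.235, 0.972, 0.0, 0.001]
ft_force: [-0.7, 0.5, 0.4]
grip_width: 0.0006
grip_force: 0.0
```

```bash
python3 -c "
from h import *
tool(T(*J,[-.027,.053,.0245])[0],J[2])"
```

```text
pos [ 0.5192 -0.0146  0.0463] yawY 1.0972 d tool [0.0013 0.     0.0218]
turn 0.0003
```

Call:
nudge_tcp([
  [0, 0, 0.01, 0],
  [0, 0, 0.007, 0],
  [0, 0, 0.004, 0],
  [0, 0, 0, 0],
  [0, 0, 0, 0],
  [0, 0, 0, 0],
])

```text
time: 19.07
position: [0.5188, -0.0147, 0.0245]
tool_rot: [0.235, 0.972, -0.0, -0.0]
ft_force: [0.0, -0.3, -0.1]
grip_width: 0.0005
grip_force: 0.0
```

Call:
nudge_tcp([
  [-0.002, 0, 0, 0],
  [-0.002, 0, 0, 0],
  [-0.002, 0, 0, 0],
  [-0.002, 0, 0, 0],
  [0, 0, 0, 0],
  [0, 0, 0, 0],
])

```text
time: 19.57
position: [0.5262, -0.0184, 0.0246]
tool_rot: [0.235, 0.972, -0.0, 0.0]
ft_force: [0.2, -0.9, 0.4]
grip_width: 0.0007
grip_force: 0.0
```

Call:
nudge_tcp([
  [-0.0015, 0, 0, 0],
  [-0.0015, 0, 0, 0],
  [0, 0, 0, 0],
  [0, 0, 0, 0],
])

```text
time: 19.9
position: [0.5266, -0.0189, 0.0244]
tool_rot: [0.235, 0.972, 0.0, -0.002]
ft_force: [-4.5, 2.8, 3.8]
grip_width: 0.0005
grip_force: 2.6
```

```bash
python3 -c "
from h import *
tool(T(*J,[-.027,.042,.0245])[0],J[2])"
```

```text
pos [ 0.5266 -0.0189  0.0244] yawY 1.0971 d tool [-0.0012  0.0004 -0.0001]
turn 0.0002
```

Call:
nudge_tcp([
  [-0.001, 0, 0, 0],
  [-0.001, 0, 0, 0],
  [0, 0, 0, 0],
  [0, 0, 0, 0],
])

```text
time: 20.23
position: [0.5267, -0.019, 0.0243]
tool_rot: [0.235, 0.972, 0.0, -0.004]
ft_force: [-6.5, 4.3, 6.6]
grip_width: 0.0006
grip_force: 3.9
```

Call:
nudge_tcp([
  [-0.001, 0, 0, 0],
  [-0.001, 0, 0, 0],
  [0, 0, 0, 0],
  [0, 0, 0, 0],
])

```text
time: 20.57
position: [0.5268, -0.0191, 0.0243]
tool_rot: [0.235, 0.972, 0.001, -0.006]
ft_force: [-8.0, 6.3, 8.4]
grip_width: 0.0002
grip_force: 5.2
```

```bash
python3 -c "
from h import *
tool(T(*J,[-.027,.042,.0245])[0],J[2]);o=robot.get_obs();print(R.from_quat(o['tool_rot']).inv().apply(o['ft_force']))
"; python3 seg2.py
```

```text
pos [ 0.5268 -0.0191  0.0243] yawY 1.097 d tool [-0.001   0.0006 -0.0002]
turn 0.0001
[10.10628655  1.9415186  -8.25597376]
at tile [86 76 58] [19 83 86] [342 378]
tile 332 [299, 307] jig mm [-36.2  24.5] [35.   3.7] 89.0
tile 328 [335, 307] jig mm [-17.5  24.5] [ 3.7 34.9] 0.9
tile 3666 [252, 353] jig mm [-15.3   1.2] [28.6 98.5] 90.0
dark 1079 [252, 288] jig mm [-44.9  42.1] [18.5 34.6] 90.0
dark 1679 [321, 288] jig mm [ 1.8 42.1] [18.5 56.9] 90.0
dark 34 [342, 315] jig mm [-14.3  34.3] [2.6 4. ] 0.9
dark 47 [296, 326] jig mm [-39.2  21.1] [17.9  1.3] 87.2
dark 72 [342, 326] jig mm [-13.9  20.5] [ 2.4 19.1] 2.6
dark 185 [299, 352] jig mm [-36.3   4.9] [19.4  4.7] 87.7
dark 168 [322, 352] jig mm [-19.2   7.1] [ 7.3 18.1] 24.9
dark 875 [252, 399] jig mm [-15.1 -17.4] [100.4   4.6] 0.0
pins pred [[392.5, 342.9], [388.7, 406.5], [316.8, 428.5]]
```

Call:
nudge_tcp([
  [0.006, 0, 0, 0],
  [0.006, 0, 0, 0],
  [0, 0, -0.035, 0],
  [0, 0, -0.035, 0],
  [0, 0, -0.035, 0],
  [-0.035, 0.0025, -0.008, 0],
  [-0.035, 0.0025, 0, 0],
  [-0.035, 0.0025, 0, 0],
  [-0.035, 0.0025, 0, 0],
  [-0.03, 0.004, 0, 0],
  [0, 0, 0, 0],
  [0, 0, 0, 0],
  [0, 0, 0, 0],
  [0, 0, 0, 0],
])

```text
time: 21.78
position: [0.6778, -0.0806, 0.1371]
tool_rot: [0.235, 0.972, 0.0, -0.001]
ft_force: [-0.8, -0.8, 0.5]
grip_width: 0.0007
grip_force: 0.0
```

```bash
python3 seg2.py; python3 -c "
from h import *
theta()"
```

```text
at tile [145 125 110] [ 13  62 145] [317  88]
tile 4542 [289, 55] jig mm [-13.2  -3.3] [44.1 50.4] 0.0
dark 2406 [288, 51] jig mm [-9.5 -2.4] [52.6 54.7] 0.2
dark 42 [297, 135] jig mm [-27.3 -34.5] [4. 7.] 74.8
pins pred [[353.8, 58.9], [352.3, 118.2], [299.0, 139.2]]
[-0.0132 -0.1194  0.156 ] r 0.1544 theta 0.7574301608014946
```

The tile's end now sits at the end pin (gap at most 0.5 mm, yaw 0). Next I give a gentle push on the long side to seat it on the pair.

Call:
nudge_tcp([
  [0.03, -0.0115, 0, 0],
  [0.03, -0.0115, 0, 0],
  [0.03, -0.0115, 0, 0],
  [0.031, -0.0115, 0, 0],
  [0, 0, 0.03, 0],
  [0, 0, 0.03, 0],
  [0, 0, 0.025, 0],
  [0, 0, 0, 0],
  [0, 0, 0, 0],
  [0, 0, 0, 0],
])

```text
time: 22.67
position: [0.551, -0.0669, 0.0537]
tool_rot: [0.235, 0.972, -0.0, 0.001]
ft_force: [-0.6, -0.2, 0.9]
grip_width: 0.0005
grip_force: 0.0
```

```bash
python3 -c "
from h import *
tool(T(*J,[-.059,.002,.0245])[0],J[2])"
```

```text
pos [ 0.551  -0.0669  0.0537] yawY 1.0974 d tool [ 0.0024 -0.      0.0292]
turn 0.0005
```

Call:
nudge_tcp([
  [0.002, 0, 0.012, 0],
  [0, 0, 0.01, 0],
  [0, 0, 0.007, 0],
  [0, 0, 0, 0],
  [0, 0, 0, 0],
  [0, 0, 0, 0],
])

```text
time: 23.17
position: [0.5491, -0.0661, 0.0239]
tool_rot: [0.235, 0.972, -0.0, 0.0]
ft_force: [0.3, -0.5, 0.3]
grip_width: 0.0004
grip_force: 0.0
```

Call:
nudge_tcp([
  [0, 0.002, 0, 0],
  [0, 0.002, 0, 0],
  [0, 0.002, 0, 0],
  [0, 0, 0, 0],
  [0, 0, 0, 0],
])

```text
time: 23.58
position: [0.5515, -0.0604, 0.0236]
tool_rot: [0.234, 0.972, -0.0, 0.0]
ft_force: [-0.3, -1.2, -0.1]
grip_width: 0.0004
grip_force: 0.0
```

Call:
nudge_tcp([
  [0, 0.0015, 0, 0],
  [0, 0.0015, 0, 0],
  [0, 0, 0, 0],
  [0, 0, 0, 0],
])

```text
time: 23.92
position: [0.5528, -0.0579, 0.0235]
tool_rot: [0.235, 0.972, -0.0, -0.0]
ft_force: [0.0, -0.1, -0.8]
grip_width: 0.0004
grip_force: 0.0
```

Call:
nudge_tcp([
  [0, 0.001, 0, 0],
  [0, 0.001, 0, 0],
  [0, 0, 0, 0],
  [0, 0, 0, 0],
])

```text
time: 24.25
position: [0.5537, -0.0561, 0.0235]
tool_rot: [0.235, 0.972, 0.0, 0.0]
ft_force: [-0.1, 0.2, -0.3]
grip_width: 0.0007
grip_force: 0.0
```

```bash
python3 -c "
from h import *
theta()"
```

```text
[-0.0482  0.0021  0.0422] r 0.1402 theta 6.213945301928108
```

Call:
nudge_tcp([
  [0, 0.001, 0, 0],
  [0, 0.001, 0, 0],
  [0, 0, 0, 0],
  [0, 0, 0, 0],
])

```text
time: 24.58
position: [0.5546, -0.0543, 0.0235]
tool_rot: [0.235, 0.972, 0.0, -0.0]
ft_force: [0.1, -0.2, -0.8]
grip_width: 0.0005
grip_force: 0.0
```

Call:
nudge_tcp([
  [0, 0.001, 0, 0],
  [0, 0.001, 0, 0],
  [0, 0, 0, 0],
  [0, 0, 0, 0],
])

```text
time: 24.92
position: [0.5549, -0.0536, 0.0235]
tool_rot: [0.234, 0.972, -0.001, -0.001]
ft_force: [-2.8, -3.9, -0.1]
grip_width: 0.0003
grip_force: 2.5
```

Call:
nudge_tcp([
  [0, 0.001, 0, 0],
  [0, 0, 0, 0],
  [0, 0, 0, 0],
])

```text
time: 25.17
position: [0.5549, -0.0534, 0.0235]
tool_rot: [0.234, 0.972, -0.001, -0.001]
ft_force: [-3.2, -7.2, 2.4]
grip_width: 0.0006
grip_force: 4.1
```

```bash
python3 -c "
from h import *
theta()"
```

```text
[-0.0452  0.0023  0.0422] r 0.1373 theta 6.213872414652287
```

Call:
nudge_tcp([
  [0, -0.005, 0, 0],
  [0, -0.01, 0, 0],
  [0, 0, -0.035, 0],
  [0, 0, -0.035, 0],
  [0, 0, -0.035, 0],
  [-0.035, 0.01, -0.008, 0],
  [-0.035, 0.01, 0, 0],
  [-0.035, 0.01, 0, 0],
  [-0.015, 0.01, 0, 0],
  [0, 0, 0, 0],
  [0, 0, 0, 0],
  [0, 0, 0, 0],
  [0, 0, 0, 0],
])

```text
time: 26.25
position: [0.6722, -0.0839, 0.136]
tool_rot: [0.235, 0.972, 0.0, -0.001]
ft_force: [-0.8, 0.3, 0.0]
grip_width: 0.0005
grip_force: 0.0
```

```bash
python3 seg2.py; python3 -c "
from h import *
theta()"
```

```text
at tile [143 124 108] [ 14  62 143] [324  93]
tile 4481 [297, 60] jig mm [-13.1  -3.3] [50.6 44. ] 90.0
dark 2402 [297, 56] jig mm [-9.4 -2. ] [55. 52.] 89.1
dark 46 [304, 140] jig mm [-27.6 -34.3] [4.4 6.1] 89.6
pins pred [[361.4, 64.0], [359.6, 123.1], [306.1, 144.0]]
[-0.0188 -0.1163  0.1549] r 0.1575 theta 0.7268973171438073
```

```bash
python3 -c "
from h import *
save(optics.camera('wrist')['img'],'seat.png',(280,30,400,165),4.4)"
```

```text
(no output)
```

View pics/seat.png

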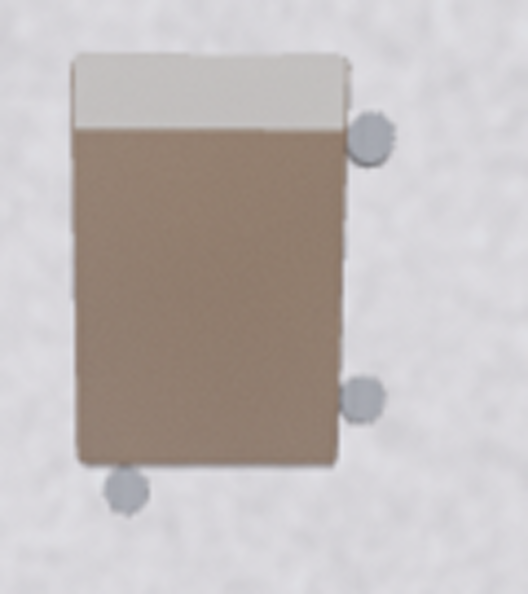

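The picture shows the tile flat and square, touching both pair pins at crop (368,138) and (362,399) and the end pin at (126,490). Now back to the bar.

Call:
nudge_tcp([
  [0, 0, -0.029, 0],
  [0, 0, -0.029, 0],
  [0, 0, -0.029, 0],
  [0, 0, -0.029, 0],
  [0, 0, -0.029, 0],
  [0.0166, 0.0286, 0, 0],
  [0.0166, 0.0286, 0, 0],
  [0.0166, 0.0286, 0, 0],
  [0.0166, 0.0286, 0, 0],
  [0.0166, 0.0286, 0, 0],
  [0.0166, 0.0286, 0, 0],
  [0.0166, 0.0286, 0, 0],
  [0, 0, 0, 0],
  [0, 0, 0, 0],
  [0, 0, 0, 0],
], finger_gap=0.034)

```text
time: 27.6
position: [0.6616, 0.1466, 0.2815]
tool_rot: [0.234, 0.972, -0.0, -0.0]
ft_force: [-0.1, -0.2, -0.7]
grip_width: 0.0341
grip_force: 0.0
```

Run:
```python
from h import *
tool(T(*J,[.181,.0,.213])[0],J[2])
# locate dark bar in top/side/wrist by comparing to prediction
P=T(*J,[[.181,-.052,.228],[.181,.052,.228]])
for n in("side","wrist"):
    c=optics.camera(n);p=pix(c,P);print(n,p.round(1).tolist())
    g=cv2.cvtColor(c["img"],cv2.COLOR_RGB2GRAY)
    m=p.mean(0);d=(p[1]-p[0])/np.hypot(*(p[1]-p[0]));nn=np.array([-d[1],d[0]])
    for f in(.1,.25,.75,.9):
        q=p[0]+f*(p[1]-p[0]);pts=q+np.outer(np.arange(-16,17,2),nn)
        print(f,nn.round(2),cv2.remap(g,pts[:,0].astype(np.float32),pts[:,1].astype(np.float32),1).ravel().tolist())
```

```text
pos [0.6616 0.1466 0.2815] yawY 1.0975 d tool [ 0.0013 -0.0004  0.0685]
turn 0.0006
side [[184.4, 182.3], [201.9, 196.4]]
0.1 [-0.63  0.78] [81, 117, 143, 132, 87, 72, 69, 44, 31, 41, 73, 96, 114, 114, 110, 110, 114]
0.25 [-0.63  0.78] [75, 75, 87, 83, 72, 73, 68, 44, 29, 41, 74, 76, 89, 105, 112, 113, 112]
0.75 [-0.63  0.78] [37, 65, 74, 74, 72, 96, 158, 77, 31, 57, 103, 80, 78, 95, 89, 121, 138]
0.9 [-0.63  0.78] [69, 75, 74, 73, 77, 129, 158, 71, 29, 63, 132, 106, 93, 90, 114, 146, 145]
wrist [[319.6, 334.5], [319.3, 186.8]]
0.1 [ 1. -0.] [135, 129, 122, 90, 55, 58, 60, 60, 58, 57, 57, 55, 53, 65, 84, 83, 82]
0.25 [ 1. -0.] [131, 136, 129, 89, 54, 58, 60, 62, 58, 57, 55, 54, 48, 81, 137, 137, 131]
0.75 [ 1. -0.] [97, 99, 100, 71, 58, 62, 68, 70, 67, 64, 59, 57, 54, 51, 96, 95, 93]
0.9 [ 1. -0.] [99, 102, 103, 67, 59, 63, 66, 71, 70, 65, 60, 57, 54, 51, 70, 97, 88]
```

The bar lies exactly where predicted in both views. I go down and grip.

Call:
nudge_tcp([
  [0, 0, 0.02, 0],
  [0, 0, 0.02, 0],
  [0, 0, 0.015, 0],
  [0, 0, 0.01, 0],
  [0, 0, 0.004, 0],
  [0, 0, 0, 0],
  [0, 0, 0, 0],
  [0, 0, 0, 0],
])

```text
time: 28.37
position: [0.663, 0.1467, 0.2138]
tool_rot: [0.235, 0.972, 0.0, 0.001]
ft_force: [0.8, 0.6, -0.1]
grip_width: 0.0343
grip_force: 0.0
```

Call:
nudge_tcp([
  [0, 0, 0, 0],
  [0, 0, 0, 0],
  [0, 0, 0, 0],
  [0, 0, 0, 0],
  [0, 0, 0, 0],
], finger_gap=0, grip_n=18)

```text
time: 28.78
position: [0.6615, 0.1456, 0.2129]
tool_rot: [0.234, 0.972, -0.002, -0.0]
ft_force: [-1.9, -3.7, 3.1]
grip_width: 0.0134
grip_force: 18.0
```

Run:
```python
from h import *
theta()
h=np.array([.092,.043]);r=np.hypot(.204,.013);a0=np.arctan2(.013,-.204)
for t in (np.linspace(1.95,.975,16),np.linspace(.975,0,19)):
    d=np.diff(np.c_[r*np.cos(a0-t),-r*np.sin(a0-t)],axis=0);print(d.round(4).tolist())
```

```text
[ 0.1805 -0.0017  0.2316] r 0.2084 theta 1.945819937760359
[[-0.0122, -0.0053], [-0.0125, -0.0045], [-0.0128, -0.0037], [-0.013, -0.0028], [-0.0131, -0.002], [-0.0132, -0.0011], [-0.0133, -0.0003], [-0.0133, 0.0006], [-0.0132, 0.0015], [-0.0131, 0.0023], [-0.0129, 0.0032], [-0.0127, 0.004], [-0.0124, 0.0048], [-0.012, 0.0056], [-0.0117, 0.0064]]
[[-0.0094, 0.0059], [-0.0091, 0.0064], [-0.0087, 0.0069], [-0.0083, 0.0073], [-0.0079, 0.0078], [-0.0075, 0.0082], [-0.007, 0.0086], [-0.0065, 0.0089], [-0.0061, 0.0093], [-0.0055, 0.0096], [-0.005, 0.0099], [-0.0045, 0.0101], [-0.0039, 0.0104], [-0.0033, 0.0106], [-0.0028, 0.0107], [-0.0022, 0.0109], [-0.0016, 0.011], [-0.001, 0.011]]
```

Call:
nudge_tcp([
  [0, -0.0122, -0.0053, 0],
  [0, -0.0125, -0.0045, 0],
  [0, -0.0128, -0.0037, 0],
  [0, -0.013, -0.0028, 0],
  [0, -0.0131, -0.002, 0],
  [0, -0.0132, -0.0011, 0],
  [0, -0.0133, -0.0003, 0],
  [0, -0.0133, 0.0006, 0],
  [0, -0.0132, 0.0015, 0],
  [0, -0.0131, 0.0023, 0],
  [0, -0.0129, 0.0032, 0],
  [0, -0.0127, 0.004, 0],
  [0, -0.0124, 0.0048, 0],
  [0, -0.012, 0.0056, 0],
  [0, -0.0117, 0.0064, 0],
  [0, 0, 0, 0],
  [0, 0, 0, 0],
])

```text
time: 30.2
position: [0.5735, -0.0243, 0.203]
tool_rot: [0.235, 0.972, -0.0, -0.002]
ft_force: [-3.3, 0.8, 1.2]
grip_width: 0.0134
grip_force: 18.0
```

```bash
python3 -c "
from h import *
theta()"
```

```text
[-0.0108 -0.0009  0.2217] r 0.2062 theta 0.9849014283234769
```

Call:
nudge_tcp([
  [0, -0.0094, 0.0059, 0],
  [0, -0.0091, 0.0064, 0],
  [0, -0.0087, 0.0069, 0],
  [0, -0.0083, 0.0073, 0],
  [0, -0.0079, 0.0078, 0],
  [0, -0.0075, 0.0082, 0],
  [0, -0.007, 0.0086, 0],
  [0, -0.0065, 0.0089, 0],
  [0, -0.0061, 0.0093, 0],
  [0, -0.0055, 0.0096, 0],
  [0, -0.005, 0.0099, 0],
  [0, -0.0045, 0.0101, 0],
  [0, -0.0039, 0.0104, 0],
  [0, -0.0033, 0.0106, 0],
  [0, -0.0028, 0.0107, 0],
  [0, -0.0022, 0.0100, 0],
  [0, -0.0012, 0.005, 0],
  [0, 0, 0, 0],
  [0, 0, 0, 0],
  [0, 0, 0, 0],
])

```text
time: 31.87
position: [0.5293, -0.1114, 0.0583]
tool_rot: [0.234, 0.972, -0.0, -0.0]
ft_force: [-5.6, 0.7, -1.0]
grip_width: 0.0134
grip_force: 18.0
```

```bash
python3 -c "
from h import *
theta()"
```

```text
[-0.1086 -0.0014  0.077 ] r 0.2034 theta 0.10408489499216866
```

Call:
nudge_tcp([
  [0, -0.0004, 0.003, 0],
  [0, -0.0004, 0.003, 0],
  [0, -0.0002, 0.003, 0],
  [0, -0.0002, 0.003, 0],
  [0, 0, 0, 0],
  [0, 0, 0, 0],
])

```text
time: 32.37
position: [0.5286, -0.1129, 0.0466]
tool_rot: [0.234, 0.972, -0.001, -0.0]
ft_force: [-5.9, -2.2, -1.5]
grip_width: 0.0135
grip_force: 18.0
```

Call:
nudge_tcp([
  [0, 0, 0.0015, 0],
  [0, 0, 0.0015, 0],
  [0, 0, 0, 0],
  [0, 0, 0, 0],
  [0, 0, 0, 0],
])

```text
time: 32.78
position: [0.5285, -0.1131, 0.0437]
tool_rot: [0.234, 0.972, -0.001, -0.0]
ft_force: [-6.9, -2.8, -0.5]
grip_width: 0.0132
grip_force: 18.0
```

Call:
nudge_tcp([
  [0, 0, 0.001, 0],
  [0, 0, 0.001, 0],
  [0, 0, 0, 0],
  [0, 0, 0, 0],
  [0, 0, 0, 0],
])

```text
time: 33.2
position: [0.5284, -0.1133, 0.0417]
tool_rot: [0.234, 0.972, -0.001, -0.0]
ft_force: [-7.3, -2.9, -0.9]
grip_width: 0.0131
grip_force: 18.0
```

```bash
python3 -c "
from h import *
theta()"
```

```text
[-0.1106 -0.0014  0.0604] r 0.2034 theta 0.022096455400020698
```

Call:
nudge_tcp([
  [0, 0, 0.0007, 0],
  [0, 0, 0.0007, 0],
  [0, 0, 0, 0],
  [0, 0, 0, 0],
  [0, 0, 0, 0],
])

```text
time: 33.62
position: [0.5283, -0.1134, 0.0403]
tool_rot: [0.234, 0.972, -0.001, -0.001]
ft_force: [-7.4, -3.6, -1.8]
grip_width: 0.0135
grip_force: 18.1
```

Call:
nudge_tcp([
  [0, 0, 0.0007, 0],
  [0, 0, 0.0007, 0],
  [0, 0, 0, 0],
  [0, 0, 0, 0],
  [0, 0, 0, 0],
])

```text
time: 34.03
position: [0.5283, -0.1135, 0.0389]
tool_rot: [0.234, 0.972, -0.001, -0.001]
ft_force: [-9.0, -3.9, -0.7]
grip_width: 0.0133
grip_force: 18.1
```

Call:
nudge_tcp([
  [0, 0, 0.0007, 0],
  [0, 0, 0.0007, 0],
  [0, 0, 0, 0],
  [0, 0, 0, 0],
  [0, 0, 0, 0],
])

```text
time: 34.45
position: [0.5282, -0.1136, 0.0375]
tool_rot: [0.234, 0.972, -0.001, -0.001]
ft_force: [-8.4, -4.4, -0.3]
grip_width: 0.0133
grip_force: 18.1
```

Call:
nudge_tcp([
  [0, 0, 0.0007, 0],
  [0, 0, 0.0007, 0],
  [0, 0, 0, 0],
  [0, 0, 0, 0],
  [0, 0, 0, 0],
])

```text
time: 34.87
position: [0.5282, -0.1136, 0.0361]
tool_rot: [0.234, 0.972, -0.001, -0.001]
ft_force: [-8.5, -5.3, -1.1]
grip_width: 0.0135
grip_force: 18.1
```

Call:
nudge_tcp([
  [0, 0, 0.0007, 0],
  [0, 0, 0.0007, 0],
  [0, 0, 0, 0],
  [0, 0, 0, 0],
  [0, 0, 0, 0],
])

```text
time: 35.28
position: [0.5282, -0.1137, 0.0357]
tool_rot: [0.234, 0.972, -0.001, -0.0]
ft_force: [-9.5, -4.0, 6.4]
grip_width: 0.0132
grip_force: 18.1
```

Run:
```python
from h import *
o=robot.get_obs();c=optics.camera("side")
for z in(.05,.056,.062,.068):
    p=pix(c,T(*J,[[-.112,-.052,z],[-.112,.052,z]]));d=(p[1]-p[0])/np.hypot(*(p[1]-p[0]));nn=np.array([-d[1],d[0]])
    print(z,p.round(1).tolist())
g=cv2.cvtColor(c["img"],cv2.COLOR_RGB2GRAY);p=pix(c,T(*J,[[-.112,-.052,.056],[-.112,.052,.056]]))
for f in(.1,.25,.75,.9):
    q=p[0]+f*(p[1]-p[0]);y=np.arange(-14,15);print(f,q.round(1),g[(round(q[1])+y),round(q[0])].tolist())
```

```text
0.05 [[297.7, 222.3], [318.7, 236.5]]
0.056 [[297.6, 220.2], [318.7, 234.3]]
0.062 [[297.5, 218.1], [318.6, 232.2]]
0.068 [[297.4, 216.0], [318.6, 230.0]]
0.1 [299.7 221.6] [73, 83, 98, 99, 92, 85, 74, 50, 32, 19, 17, 18, 13, 14, 20, 36, 62, 86, 99, 105, 108, 110, 114, 115, 115, 121, 132, 147, 166]
0.25 [302.9 223.7] [41, 39, 38, 39, 35, 32, 26, 23, 22, 17, 19, 17, 17, 17, 15, 16, 19, 14, 16, 15, 17, 17, 14, 22, 45, 80, 114, 144, 173]
0.75 [313.4 230.8] [30, 26, 24, 25, 26, 26, 26, 27, 30, 33, 36, 36, 35, 32, 29, 27, 42, 80, 126, 156, 173, 179, 174, 158, 140, 124, 107, 100, 117]
0.9 [316.6 232.9] [104, 120, 127, 129, 130, 131, 131, 136, 140, 141, 129, 107, 73, 46, 34, 49, 80, 109, 126, 135, 140, 143, 146, 139, 126, 105, 90, 87, 107]
```

Call:
nudge_tcp([
  [0, 0, 0.001, 0],
  [0, 0, 0, 0],
  [0, 0, 0, 0],
])

```text
time: 35.58
position: [0.5282, -0.1137, 0.0355]
tool_rot: [0.234, 0.972, -0.001, -0.0]
ft_force: [-10.2, -4.4, 12.5]
grip_width: 0.0131
grip_force: 18.2
```

Call:
nudge_tcp([
  [0, 0, -0.001, 0],
  [0, 0, 0, 0],
  [0, 0, 0, 0],
], finger_gap=0.016)

```text
time: 35.83
position: [0.5306, -0.1138, 0.0356]
tool_rot: [0.234, 0.972, -0.001, 0.002]
ft_force: [-4.5, -3.2, 1.6]
grip_width: 0.016
grip_force: 2.1
```

Call:
nudge_tcp([
  [0, 0, 0, 0],
  [0, 0, 0, 0],
  [0, 0, 0, 0],
], finger_gap=0.03)

```text
time: 36.08
position: [0.5315, -0.1131, 0.035]
tool_rot: [0.235, 0.972, -0.0, 0.003]
ft_force: [0.9, -0.9, -0.5]
grip_width: 0.0269
grip_force: 0.0
```

Call:
nudge_tcp([
  [0, 0, -0.01, 0],
  [0, 0, -0.02, 0],
  [0, 0, -0.04, 0],
  [0, 0, -0.04, 0],
  [-0.03, -0.02, -0.02, 0],
  [-0.035, -0.02, 0, 0],
  [-0.035, -0.02, 0, 0],
  [-0.035, -0.02, 0, 0],
  [0, 0, 0, 0],
  [0, 0, 0, 0],
  [0, 0, 0, 0],
])

```text
time: 37.0
position: [0.6127, -0.2452, 0.1644]
tool_rot: [0.235, 0.972, -0.0, -0.0]
ft_force: [-0.3, 0.0, -0.7]
grip_width: 0.0301
grip_force: 0.0
```

Run:
```python
from h import *
for n in("side","top"):
    a=cv2.imread(f"pics/{n}0.png")[:,:,::-1];c=optics.camera(n);b=c["img"]
    ga,gb=[cv2.cvtColor(np.ascontiguousarray(i),cv2.COLOR_RGB2GRAY) for i in(a,b)]
    p=pix(c,T(*J,[[-.112,-.052,.056],[-.112,.052,.056]]))
    x0,y0=p.min(0).astype(int)-3;x1,y1=p.max(0).astype(int)+4
    t=ga[y0:y1,x0:x1];m=cv2.matchTemplate(gb[y0-8:y1+8,x0-8:x1+8],t,cv2.TM_CCOEFF_NORMED);_,v,_,l=cv2.minMaxLoc(m);print(n,"bar shift",l[0]-8,l[1]-8,round(v,3), m[l[1]-1:l[1]+2,l[0]].round(3))
    # bystanders: change mask
    d=cv2.absdiff(a,b).max(2);print({k:int((d[y-14:y+14,x-14:x+14]>40).sum()) for k,(x,y) in (dict(blue=(250,267),grey=(428,257),och=(436,284),cob=(395,282),mug=(206,297),vase=(204,197)) if n=="top" else dict(grey=(380,228),och=(415,222),cob=(394,242),mug=(292,365))).items()})
print(robot.get_obs()["position"])
```

```text
side bar shift 0 0 1.0 [0.922 1.    0.928]
{'grey': 381, 'och': 548, 'cob': 401, 'mug': 0}
top bar shift -4 8 0.253 [0.244 0.253]
{'blue': 185, 'grey': 0, 'och': 0, 'cob': 0, 'mug': 0, 'vase': 0}
[ 0.61224726 -0.24452764  0.16459502]
```

Call:
nudge_tcp([
  [0.01, 0.0, -0.04, 0],
  [0, 0, -0.04, 0],
  [0, 0, -0.03, 0],
  [0, 0, 0, 0],
  [0, 0, 0, 0],
  [0, 0, 0, 0],
])

```text
time: 37.6
position: [0.603, -0.2398, 0.2741]
tool_rot: [0.234, 0.972, 0.0, -0.0]
ft_force: [0.5, -0.0, -0.0]
grip_width: 0.0302
grip_force: 0.0
```

Run:
```python
from h import *
for n,rois in dict(top=dict(blue=(250,267),grey=(428,257),cob=(395,282),och=(436,284),mug=(206,297),vase=(204,197)),side=dict(blue=(282,330),vase=(158,318),mug=(292,365))).items():
    a=cv2.imread(f"pics/{n}0.png")[:,:,::-1];b=optics.camera(n)["img"]
    for k,(x,y) in rois.items():
        t=np.ascontiguousarray(a[y-10:y+11,x-10:x+11]);m=cv2.matchTemplate(np.ascontiguousarray(b[y-18:y+19,x-18:x+19]),t,cv2.TM_CCOEFF_NORMED);_,v,_,l=cv2.minMaxLoc(m);print(n,k,l[0]-8,l[1]-8,round(v,3))
```

```text
top blue -1 -1 0.509
top grey 0 0 0.999
top cob 0 0 0.959
top och 0 0 0.998
top mug 0 0 0.999
top vase 0 0 0.99
side blue 0 0 0.999
side vase 7 -8 0.201
side mug 0 0 0.997
```

The bar image matches the start exactly (shift 0, correlation 1.0), so the frame is fully shut. Each bystander matches its starting place in at least one view. I hand in.

```bash
python3 -c "
from rig import robot, optics, ticket
print(ticket.hand_in())"
```

```text
the job is handed in; nothing more can be done
None
```

The job is handed in at about 38 s: the frame was swung open, the rust tile set against all three pins, the frame lowered fully shut under grip, and the other tiles, jars, mug and vase checked unmoved; the judge's verdict was not returned.

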